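# Make up the kiln load on two bats

### The arm

A 6-joint arm with a two-finger parallel gripper is mounted at the origin on the work surface. World frame = base frame: x ahead of the robot, y to its left, z up, the work surface at z = 0. Lengths are in m, angles in degrees, forces in N, time in s.
With the tool pointing down it reaches from about 0.3 to 0.75 m from the base axis. Payload 8.5 kg.
Tool frame: the origin (TCP) lies on the mounting face of the last link; the fingertips stand tip_extent ahead of it and the grasp point (between the pads) lies 155 mm ahead of it (tip_extent is the distance from the TCP to the fingertips, in m); z points along the fingers, y is the line along which they close (so a half turn about z gives the same grasp; the last joint's range is limited). The gripper opens to 85 mm and grips with 20 to 120 N. Pads are 22 mm wide; open, the fingers measure 114 mm over their backs; the gripper's body (76 mm by 85 mm) begins 54 mm behind the grasp point. The pads swing forward as they close: fully open they stand 13 mm farther back than shut.
Start: joints at [-78.398, 21.807, 74.336, -0, 83.858, -12.336], TCP at [0.223, -0.503, 0.405] pointing down, gripper open.
Joint ranges: [-178.18, 178.18], [-50.72, 133.34], [12.68, 142.11], [-81.47, 261.47], [9.98, 163.14], [-165.26, 165.26]. Speed limits (degrees/s): [136.94, 136.94, 180, 180, 180, 180].

### API

Orientations are given as a 3x3 rotation matrix whose columns are the frame's x, y, z axes.
In Python, from rig import observe, get_image, camera_params, close_job, tip_extent gives the robot as it stands.
- The arm moves only by the shell command python3 -m creep 'ROWS' [FORCE]. ROWS is JSON, a list of rows, each an object with "jaw": the gripper's target within -1 to 1 (shut at 1, half-way at 0, fully open at -1); "travel": the shift along the world's x, y, z in mm, a list of three; "roll": the turn about the world's z in rad. A call has 1 to 12 rows; each row is the pose to reach, as a shift and turn from the pose commanded when the call began; what a row does not reach only later rows make up. A row lasts 1/10 s, in which the tool goes at most 50 mm and 8.59 degrees, less where a joint would pass 70% of its speed; a pose out of reach is approached as far as the arm can. A call with a gripper value outside its range is refused whole. The fingers move at their own pace and stop on an object; FORCE is the grip in N (left out, the last holds). Time passes only in rows, so rows that repeat a pose let the fingers close. It gives the time, the measured TCP pose, the force, the opening and the grip force at its end, in the units of the state.
- observe(): the state, without advancing time (a new reading comes with each control period).
- get_image(name): name is "scene" or "top" or "wrist"; returns (picture, depth): 384x512x3 uint8, red, green, blue; 384x512 float32, m along the optical axis (not along the pixel's ray), 0 where there is no reading.
- camera_params(name): a dict with "mtx" (3x3 intrinsics, pixels), "dist_coeffs" ([k1, k2, p1, p2, k3] as OpenCV has them; the pictures are not rectified), "extrinsics" (4x4, takes a point from camera to world coordinates). Camera axes: x right, y down, z forward; pixel columns grow to the right and rows downward; lengths in m; the calibration is good to about 2 mm. A picture is of the moment at which its call begins: read the wrist's pose just before it. camera_params takes no time and is no camera call; for the wrist camera it gives the pose at the moment of the call.
- close_job(): hands the job in; it is judged then, once.
The state is a dict: "time_s": time; "q": joint angles; "qvel": joint speeds; "joint_efforts": joint torques, N m; "position": TCP position; "tool_rot": TCP orientation; "ft_force": force on the tool from outside, world axes, zero at the start; "wrist_torque": the same for the moment, N m; "grip_width": finger opening in m; "gripper_force": force on a finger pad.
Only numpy, scipy, OpenCV 4.12 (cv2) and the standard library are available. Lean on these libraries where they do the work, as an engineer would, in place of code of your own. Each camera call takes 0.05 s, during which the arm holds its last target. There are 200 camera calls.

### The job

Make up the kiln load: stack the three brown lidded clay boxes on the middle of the pale square bat, each centred on the one below with the widest at the bottom and the smallest on top, and stand the blue glazed vase alone on the middle of the buff round bat. Stand the cone pack on the bench in the gap between the two bats, midway between them. Keep every piece upright on the way and leave the plaster mould and the glaze jar where they are.

Things in the scene. Friction and masses are not known exactly. Their poses are not given: they have to be found in the camera images.
- square_bat: Target, fixed to the bench: pale grey-white square kiln bat (flat slab) 140 x 140 mm, 12 mm thick; origin: centre of its underside; z is up (its top is 12 mm above the origin), x and y along its sides. The centres of the two bats are always 310 mm apart
- round_bat: Target, fixed to the bench: orange-buff round kiln bat (flat disc), diameter 120 mm, 12 mm thick; origin: centre of its underside; z is up (its top is 12 mm above the origin)
- long_box: Loose: dark brown raw-clay lidded box, oblong, 124 (x) x 64 (y) x 40 mm high, flat top, lid fixed on, about 0.36 kg; origin: centre of its underside; z is up, x along its long side
- square_box: Loose: dark brown raw-clay lidded box, square, 54 x 54 x 44 mm high, flat top, lid fixed on, about 0.17 kg; origin: centre of its underside; z is up, x and y along its sides. The centres of the two bats are always 310 mm apart
- round_box: Loose: dark brown raw-clay lidded box, round, diameter 42 mm, 38 mm high, flat top, lid fixed on, about 0.07 kg; origin: centre of its underside; z is up
- vase: Loose: small blue glazed vase, 72 mm high; the body is a straight cylinder of diameter 52 mm from 8 to 48 mm above the foot, narrowing above it to a neck of 24 mm and a lip of 32 mm; about 0.15 kg; origin: centre of its underside; z is up
- cone_pack: Loose: witness-cone pack, a cream block 64 (x) x 34 (y) x 30 mm high with three small cones (14 mm wide at the foot, the middle one reddish) in a row along x on its top, 62 mm high in all; about 0.10 kg; origin: centre of its underside; z is up, x along the long side; grip it across y by the block
- plaster_mould: Bystander, loose, leave alone: cream plaster mould block 110 (x) x 60 (y) x 45 mm high with a brown fish-like hollow on top; origin: centre of its underside; z is up
- glaze_jar: Bystander, loose, leave alone: glaze jar with green cap and paper label, diameter 58 mm, 70 mm high; origin: centre of its underside; z is up

How it is judged:
By the outcome, as a careful person would: the job done as asked, in the order asked, and still so for the second after the job is handed in, with the robot touching nothing.
It also fails if it takes over 134 s, if anything falls off the work surface, if the arm or the gripper's body presses on something with over 40 N, if the wrist force passes 120 N, or if a joint passes its speed limit or range.

## Working session

There is one attempt and no reset: what is moved stays moved. The work goes in short steps, Python scripts to look and compute and a shell command to move; the robot and the scene stay as the last step left them, time stands still between calls to the robot, and variables do not carry over. Pictures are saved under pics/ and viewed, at most 14 in all, crops included, and the job is handed in when it is done.

```bash
ls; mkdir -p pics; python3 - <<'E'
from rig import *
import cv2,numpy as np
print(tip_extent() if callable(tip_extent) else tip_extent)
s=observe();print({k:np.round(v,3).tolist() for k,v in s.items()})
ims=[]
for n in("top","scene"):
    im,d=get_image(n);np.savez(f"{n}0.npz",im=im,d=d);p=camera_params(n);print(n,np.round(p["extrinsics"],3).tolist(),p["mtx"][0][0])
    cv2.imwrite(f"pics/{n}0.png",im[...,::-1])
E
```

```text
pics
0.1734
{'time_s': 0.0, 'q': [-78.397, 21.841, 74.387, 0.0, 83.858, -12.338], 'qvel': [-0.068, 0.091, -0.05, 0.005, -0.043, -0.071], 'joint_efforts': [0.0, -44.846, -23.128, -0.0, 0.005, -0.0], 'position': [0.223, -0.503, 0.404], 'tool_rot': [[0.914, 0.406, -0.0], [0.406, -0.914, 0.001], [0.0, -0.001, -1.0]], 'ft_force': [0.049, 0.589, 0.255], 'wrist_torque': [-0.008, 0.074, 0.035], 'gripper_force': 0.0, 'grip_width': 0.086}
top [[-0.023, -0.987, 0.159, 0.406], [-1.0, 0.024, 0.005, 0.005], [-0.009, -0.159, -0.987, 0.926], [0.0, 0.0, 0.0, 1.0]] 395.45058818935684
scene [[0.144, 0.726, -0.673, 1.184], [0.989, -0.094, 0.111, -0.086], [0.017, -0.682, -0.731, 0.704], [0.0, 0.0, 0.0, 1.0]] 373.02763601863745
```

View pics/top0.png

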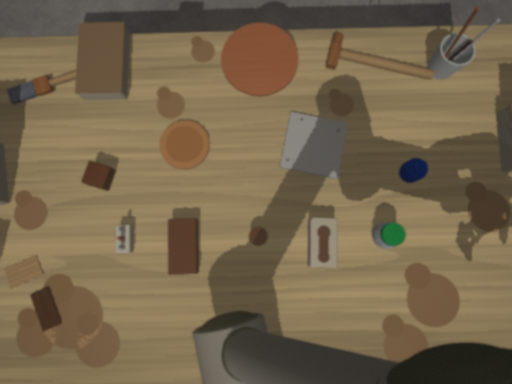

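View pics/scene0.png

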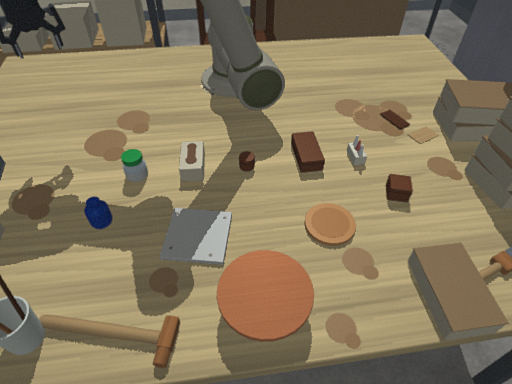

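The top view shows the following, as (col, row):
- Square bat (314,145) and round bat (184,144). The larger disc at (260,60) is a distractor.
- Vase (414,170), jar (390,235) and mould (323,242).
- Round box (258,236), long box (183,246), cone pack (123,238) and square box (98,175).

Next I'll measure positions from the depth images.

```bash
cat > h.py <<'E'
from rig import *
import cv2,numpy as np
def cloud(n,d,p=None):
    p=p or camera_params(n);K=np.array(p["mtx"]);D=np.array(p["dist_coeffs"]);T=np.array(p["extrinsics"])
    v,u=np.mgrid[:d.shape[0],:d.shape[1]]
    uv=cv2.undistortPoints(np.stack([u,v],-1).reshape(-1,1,2).astype(float),K,D).reshape(*d.shape,2)
    P=np.concatenate([uv*d[...,None],d[...,None]],-1)
    W=P@T[:3,:3].T+T[:3,3]; W[d<=0]=np.nan
    return W
def rect(P):
    (c,s,a)=cv2.minAreaRect((P[:,:2]*1000).astype(np.float32)); 
    return np.round(c,1),np.round(s,1),round(a,1)
def topseg(W,cx,cy,r,z0,z1):
    m=(np.hypot(W[...,0]-cx,W[...,1]-cy)<r)&(W[...,2]>z0)&(W[...,2]<z1)
    return W[m]
E
python3 - <<'E'
from h import *
px=dict(square_bat=(314,145,.009,.11),round_bat=(184,144,.009,.08),vase=(414,170,.01,.06),jar=(390,235,.01,.05),mould=(323,242,.035,.09),round_box=(258,236,.03,.05),long_box=(183,246,.032,.09),cone=(123,238,.02,.05),square_box=(98,175,.035,.06),flat=(46,308,.004,.06),disc=(260,60,.005,.1))
for n in("top","scene"):
    f=np.load(n+"0.npz");W=cloud(n,f["d"]);print(n,"table z",np.nanmedian(W[...,2]))
    if n=="top": C={k:W[v[1],v[0]] for k,v in px.items()}
    for k,v in px.items():
        c=C[k];P=topseg(W,c[0],c[1],v[3],v[2],.1)
        if len(P)<5: print(k,c,"none");continue
        h=np.percentile(P[:,2],90)
        print(k,len(P),"top",h.round(3),"rect",*rect(P),"mean",(P.mean(0)*1000).round(1))
E
```

```text
top table z 0.0012535101403311488
square_bat 3256 top 0.015 rect [ 668.6 -146. ] [139.9 140.3] 77.0 mean [ 667.5 -144.9   12.8]
round_bat 1879 top 0.016 rect [677.4 163.4] [118.8 117.3] 44.0 mean [676.6 163.4  13.4]
vase 552 top 0.073 rect [ 595.5 -364.8] [50.8 47.5] 27.5 mean [ 592.  -359.3   51.8]
jar 710 top 0.072 rect [ 448.1 -294.1] [54.6 54.7] 55.7 mean [ 447.6 -289.4   58.4]
mould 1369 top 0.047 rect [ 436.2 -151.1] [ 60.5 110.1] 87.1 mean [ 436.1 -150.1   45.4]
round_box 277 top 0.041 rect [452.6  -6.3] [40.3 40. ] 87.9 mean [452.9  -6.9  38.3]
long_box 1638 top 0.043 rect [435.2 163.2] [124.2  64.9] 0.4 mean [434.2 162.8  40.6]
cone 443 top 0.049 rect [455.1 299.1] [63.8 33.1] 1.5 mean [454.4 296.7  34.3]
square_box 576 top 0.047 rect [601.9 361. ] [55.3 54.6] 72.4 mean [601.2 359.5  44.8]
flat 850 top 0.009 rect [301.1 478.8] [112.3 105.7] 35.8 mean [300.4 479.    6.8]
disc 4463 top 0.075 rect [860.8 -19.2] [179.1 176.7] 24.7 mean [858.  -19.7  72.9]
scene table z -0.00030586364430740254
square_bat 3040 top 0.013 rect [ 669.2 -145.9] [140.3 142. ] 76.8 mean [ 673.4 -146.3   11.4]
round_bat 1617 top 0.013 rect [677.8 163.7] [117.7 119.2] 72.3 mean [681.  163.1  11.9]
vase 636 top 0.071 rect [ 600.5 -366. ] [44.6 51.8] 27.6 mean [ 607.2 -363.4   46. ]
jar 627 top 0.07 rect [ 450.9 -297.4] [54.2 56.8] 57.3 mean [ 461.2 -295.7   48.7]
mould 698 top 0.046 rect [ 436.8 -151.2] [ 60.3 114.6] 86.5 mean [ 443.1 -150.9   43.8]
round_box 154 top 0.039 rect [453.6  -7.1] [39.2 39.8] 21.0 mean [456.2  -7.1  36.6]
long_box 743 top 0.041 rect [436.  163.1] [127.4  65.3] 1.1 mean [441.6 162.   39. ]
cone 266 top 0.052 rect [456.8 300.3] [64.4 34.5] 2.8 mean [462.3 296.9  34.9]
square_box 376 top 0.045 rect [602.3 361.1] [52.3 57. ] 70.9 mean [606.2 358.4  43. ]
flat 224 top 0.008 rect [308.8 467.2] [90.5 76.9] 23.6 mean [303.2 479.4   6.2]
disc 6940 top 0.073 rect [861.4 -20.5] [178.3 177.7] 42.9 mean [868.4 -21.6  71.5]
```

Both cameras agree to about 1 mm, and the bats come out 309.6 mm apart, which matches the stated 310. I'll write a calculator for the moves and then start.

```bash
cat > d.py <<'E'
# usage: d.py x y graspz yaw(of tool x, mod 180)  -> travel and roll from here (mm, rad)
import sys;from h import *
s=observe();x,y,z,w=map(float,sys.argv[1:5]);p=np.array(s["position"])*1000;R=np.array(s["tool_rot"])
yaw=np.degrees(np.arctan2(R[1,0],R[0,0]));r=(w-yaw+90)%180-90
f=lambda a:np.round(a,1).tolist()
print("t",round(s["time_s"],2),"pos",f(p),"yaw",round(yaw,1),"q6",round(s["q"][5],1),"F",f(s["ft_force"]),"w",round(s["grip_width"]*1e3,1),"gf",round(s["gripper_force"],1))
te=tip_extent() if callable(tip_extent) else tip_extent
print("travel",f(np.array([x,y,z+155])-p),"roll",round(np.radians(r),3),"tip",te)
E
python3 d.py 435.6 163.2 120 0.7
```

```text
t 0.1 pos [223.1, -502.7, 404.2] yaw 23.9 q6 -12.3 F [0.9, -0.4, -0.1] w 85.5 gf 0.0
travel [212.5, 665.9, -129.2] roll -0.406 tip 0.1734
```

```bash
python3 -m creep '[{"jaw":-1,"travel":[50,150,0],"roll":-0.1},{"jaw":-1,"travel":[100,300,0],"roll":-0.3},{"jaw":-1,"travel":[212,666,-129],"roll":-0.406},{"jaw":-1,"travel":[212,666,-129],"roll":-0.406},{"jaw":-1,"travel":[212,666,-129],"roll":-0.406},{"jaw":-1,"travel":[212,666,-129],"roll":-0.406},{"jaw":-1,"travel":[212,666,-129],"roll":-0.406},{"jaw":-1,"travel":[212,666,-129],"roll":-0.406},{"jaw":-1,"travel":[212,666,-129],"roll":-0.406},{"jaw":-1,"travel":[212,666,-129],"roll":-0.406},{"jaw":-1,"travel":[212,666,-129],"roll":-0.406},{"jaw":-1,"travel":[212,666,-129],"roll":-0.406}]' 40; python3 d.py 435.6 163.2 120 0.7
```

```text
time_s: 1.3
position: [0.4021, 0.0604, 0.2991]
tool_rot: [[1.0, 0.012, 0.0], [0.012, -1.0, -0.0], [0.0, 0.0, -1.0]]
ft_force: [1.2, -1.4, 0.0]
grip_width: 0.0854
gripper_force: 0.0
t 1.3 pos [402.1, 60.4, 299.1] yaw 0.7 q6 81.1 F [1.2, -1.4, 0.0] w 85.4 gf 0.0
travel [33.5, 102.8, -24.1] roll 0.0 tip 0.1734
```

```bash
python3 -m creep '[{"jaw":-1,"travel":[33,103,-24],"roll":0},{"jaw":-1,"travel":[33,103,-24],"roll":0},{"jaw":-1,"travel":[33,103,-24],"roll":0},{"jaw":-1,"travel":[33,103,-24],"roll":0},{"jaw":-1,"travel":[33,103,-24],"roll":0},{"jaw":-1,"travel":[33,103,-24],"roll":0}]'; python3 d.py 435.6 163.2 24 0.7
```

```text
time_s: 1.9
position: [0.4348, 0.16, 0.2758]
tool_rot: [[1.0, 0.01, 0.0], [0.01, -1.0, -0.0], [0.0, 0.0, -1.0]]
ft_force: [-0.5, 0.0, 0.2]
grip_width: 0.0852
gripper_force: 0.0
t 1.9 pos [434.8, 160.0, 275.8] yaw 0.6 q6 95.0 F [-0.5, 0.0, 0.2] w 85.2 gf 0.0
travel [0.8, 3.2, -96.8] roll 0.002 tip 0.1734
```

```bash
python3 - <<'E'
from h import *
im,d=get_image("wrist");cv2.imwrite("pics/w1.png",im[...,::-1])
W=cloud("wrist",d);P=topseg(W,.4356,.1632,.09,.03,.06);print(rect(P),P.mean(0),len(P),np.nanmin(np.where(d>0,d,np.nan)))
E
```

```text
(array([434.3, 163.8]), array([123.2,  64.7]), 0.7) [0.44004336 0.1638195  0.04011392] 14162 0.058048014
```

View pics/w1.png

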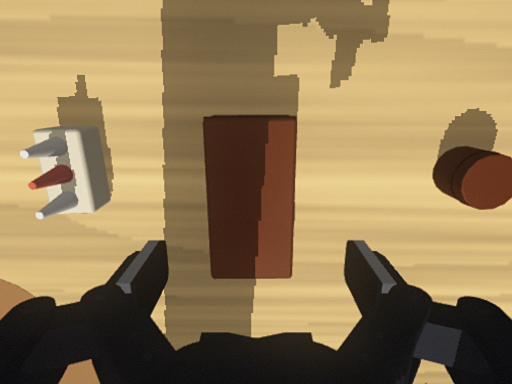

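The wrist view shows the long box centred between the open fingers at cols 204–297, rows 115–278. Its measured position agrees with the earlier one, so I'll descend and grip.

```bash
python3 -m creep '[{"jaw":-1,"travel":[0.5,3.4,-40],"roll":0},{"jaw":-1,"travel":[0.5,3.4,-70],"roll":0},{"jaw":-1,"travel":[0.5,3.4,-90],"roll":0},{"jaw":-1,"travel":[0.5,3.4,-97],"roll":0},{"jaw":-1,"travel":[0.5,3.4,-97],"roll":0},{"jaw":1,"travel":[0.5,3.4,-97],"roll":0},{"jaw":1,"travel":[0.5,3.4,-97],"roll":0},{"jaw":1,"travel":[0.5,3.4,-97],"roll":0},{"jaw":1,"travel":[0.5,3.4,-97],"roll":0},{"jaw":1,"travel":[0.5,3.4,-97],"roll":0},{"jaw":1,"travel":[0.5,3.4,-97],"roll":0}]' 40; python3 d.py 668.9 -146 100 -13
```

```text
time_s: 3.05
position: [0.4357, 0.1646, 0.1797]
tool_rot: [[1.0, 0.012, 0.003], [0.012, -1.0, 0.0], [0.003, -0.0, -1.0]]
ft_force: [-0.8, -2.6, 7.1]
grip_width: 0.0635
gripper_force: 44.8
t 3.05 pos [435.7, 164.6, 179.7] yaw 0.7 q6 95.4 F [-0.8, -2.6, 7.1] w 63.5 gf 44.8
travel [233.2, -310.6, 75.3] roll -0.239 tip 0.1734
```

```bash
python3 -m creep '[{"jaw":1,"travel":[0,0,20],"roll":0},{"jaw":1,"travel":[0,0,50],"roll":0},{"jaw":1,"travel":[20,-30,76],"roll":0},{"jaw":1,"travel":[50,-65,76],"roll":-0.05},{"jaw":1,"travel":[75,-100,76],"roll":-0.1},{"jaw":1,"travel":[100,-135,76],"roll":-0.15},{"jaw":1,"travel":[130,-170,76],"roll":-0.2},{"jaw":1,"travel":[155,-205,76],"roll":-0.239},{"jaw":1,"travel":[180,-240,76],"roll":-0.239},{"jaw":1,"travel":[205,-275,76],"roll":-0.239},{"jaw":1,"travel":[225,-300,76],"roll":-0.239},{"jaw":1,"travel":[233,-311,76],"roll":-0.239}]'; python3 d.py 669.4 -146 100 -13
```

```text
time_s: 4.25
position: [0.6693, -0.1489, 0.2542]
tool_rot: [[0.974, -0.227, 0.0], [-0.227, -0.974, -0.0], [0.001, 0.0, -1.0]]
ft_force: [-0.0, 0.0, -3.3]
grip_width: 0.0636
gripper_force: 46.9
t 4.25 pos [669.3, -148.9, 254.2] yaw -13.1 q6 80.7 F [-0.0, 0.0, -3.3] w 63.6 gf 46.9
travel [0.1, 2.9, 0.8] roll 0.002 tip 0.1734
```

```bash
python3 -m creep '[{"jaw":1,"travel":[0,0,-20],"roll":0},{"jaw":1,"travel":[0,0,-45],"roll":0},{"jaw":1,"travel":[0,0,-45],"roll":0},{"jaw":1,"travel":[0,0,-45],"roll":0}]'; python3 d.py 669.4 -146 37 -13; python3 - <<'E'
from h import *
for n in("top","wrist"):
    im,d=get_image(n);cv2.imwrite(f"pics/{n}2.png",im[...,::-1]);W=cloud(n,d)
    print(n,"bat",rect(topseg(W,.669,-.146,.11,.009,.02)),"box",rect(topseg(W,.669,-.146,.075,.058,.08)))
E
```

```text
time_s: 4.65
position: [0.6685, -0.1462, 0.2099]
tool_rot: [[0.974, -0.225, -0.0], [-0.225, -0.974, 0.0], [-0.0, -0.0, -1.0]]
ft_force: [0.5, -0.2, -2.5]
grip_width: 0.0636
gripper_force: 46.8
t 4.65 pos [668.5, -146.2, 209.9] yaw -13.0 q6 80.8 F [0.5, -0.2, -2.5] w 63.6 gf 46.8
travel [0.9, 0.2, -17.9] roll 0.0 tip 0.1734
top bat (array([690.1, -81.2]), array([  7.7, 125.1]), 75.0) box (array([0., 0.]), array([0., 0.]), 0.0)
wrist bat (array([ 668.6, -146.3]), array([140.3, 138.9]), 77.1) box (array([ 683.3, -150. ]), array([91.1, 91.3]), 77.4)
```

View pics/wrist2.png

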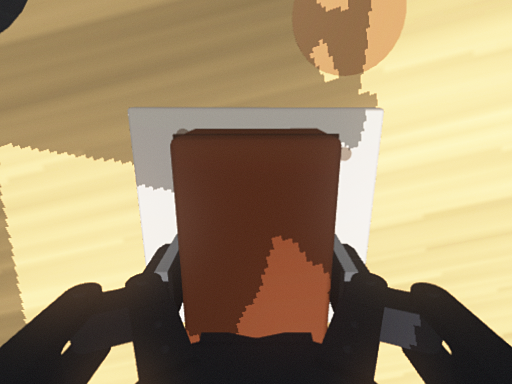

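The wrist view shows the long box over the bat and square to it. The bat is at cols 130–380, the box at cols 172–340, and the bat centre is confirmed at (668.7,−146.2). I'll set the box down and release.

```bash
python3 -m creep '[{"jaw":1,"travel":[0.6,0.1,-8],"roll":0},{"jaw":1,"travel":[0.6,0.1,-14],"roll":0},{"jaw":1,"travel":[0.6,0.1,-17.5],"roll":0},{"jaw":1,"travel":[0.6,0.1,-17.5],"roll":0},{"jaw":1,"travel":[0.6,0.1,-17.5],"roll":0}]'; python3 d.py 668.9 -146 37 -13
```

```text
time_s: 5.25
position: [0.6691, -0.1462, 0.1919]
tool_rot: [[0.974, -0.225, -0.0], [-0.225, -0.974, 0.0], [-0.0, -0.0, -1.0]]
ft_force: [-0.7, 0.0, -2.0]
grip_width: 0.0632
gripper_force: 47.0
t 5.25 pos [669.1, -146.2, 191.9] yaw -13.0 q6 80.8 F [-0.7, 0.0, -2.0] w 63.2 gf 47.0
travel [-0.2, 0.2, 0.1] roll 0.0 tip 0.1734
```

```bash
python3 -m creep '[{"jaw":1,"travel":[0,0,-1],"roll":0},{"jaw":1,"travel":[0,0,-1],"roll":0},{"jaw":-1,"travel":[0,0,-1],"roll":0},{"jaw":-1,"travel":[0,0,-1],"roll":0},{"jaw":-1,"travel":[0,0,-1],"roll":0},{"jaw":-1,"travel":[0,0,-1],"roll":0},{"jaw":-1,"travel":[0,0,-1],"roll":0},{"jaw":-1,"travel":[0,0,40],"roll":0},{"jaw":-1,"travel":[0,0,85],"roll":0},{"jaw":-1,"travel":[0,0,100],"roll":0},{"jaw":-1,"travel":[0,0,100],"roll":0},{"jaw":-1,"travel":[0,0,100],"roll":0}]'; python3 - <<'E'
from h import *
for n in("wrist",):
    im,d=get_image(n);W=cloud(n,d);P=topseg(W,.669,-.146,.075,.045,.062)
    print(n,"bat",rect(topseg(W,.669,-.146,.11,.009,.02)),"box",rect(P),P.mean(0))
    im,d=get_image("scene");W=cloud("scene",d);P=topseg(W,.669,-.146,.075,.048,.062);print(rect(P))
E
python3 d.py 602.1 361 130 -18.5
```

```text
time_s: 6.45
position: [0.6689, -0.1461, 0.291]
tool_rot: [[0.974, -0.225, -0.001], [-0.225, -0.974, 0.001], [-0.001, -0.0, -1.0]]
ft_force: [-0.1, -0.3, 0.2]
grip_width: 0.0851
gripper_force: 0.0
wrist bat (array([ 667.9, -146.1]), array([140.6, 139.7]), 76.9) box (array([ 667.1, -145.8]), array([ 64.2, 122.9]), 77.2) [ 0.67238578 -0.14701818  0.0513273 ]
(array([ 668.3, -146. ]), array([ 64.6, 125.5]), 76.6)
t 6.55 pos [668.9, -146.2, 290.0] yaw -13.0 q6 80.8 F [-0.0, 0.2, -0.2] w 85.5 gf 0.0
travel [-66.8, 507.2, -5.0] roll -0.096 tip 0.1734
```

The long box is centred to within about 1 mm. Next is the square box.

```bash
python3 -m creep '[{"jaw":-1,"travel":[-7,50,-5],"roll":-0.09},{"jaw":-1,"travel":[-14,100,-5],"roll":-0.09},{"jaw":-1,"travel":[-67,507,-5],"roll":-0.096},{"jaw":-1,"travel":[-67,507,-5],"roll":-0.096},{"jaw":-1,"travel":[-67,507,-5],"roll":-0.096},{"jaw":-1,"travel":[-67,507,-5],"roll":-0.096},{"jaw":-1,"travel":[-67,507,-5],"roll":-0.096},{"jaw":-1,"travel":[-67,507,-5],"roll":-0.096},{"jaw":-1,"travel":[-67,507,-5],"roll":-0.096},{"jaw":-1,"travel":[-67,507,-5],"roll":-0.096},{"jaw":-1,"travel":[-67,507,-5],"roll":-0.096},{"jaw":-1,"travel":[-67,507,-5],"roll":-0.096}]'; python3 -m creep '[{"jaw":-1,"travel":[0,0,0],"roll":0},{"jaw":-1,"travel":[0,0,0],"roll":0},{"jaw":-1,"travel":[0,0,0],"roll":0}]' >/dev/null; python3 - <<'E'
from h import *
im,d=get_image("wrist");W=cloud("wrist",d);P=topseg(W,.602,.361,.06,.035,.055);print(rect(P),P.mean(0),len(P))
E
python3 d.py 602.1 361 24 -18.3
```

```text
time_s: 7.75
position: [0.6013, 0.3625, 0.2852]
tool_rot: [[0.949, -0.315, -0.002], [-0.315, -0.949, -0.001], [-0.002, 0.002, -1.0]]
ft_force: [-0.5, -0.1, -0.3]
grip_width: 0.0852
gripper_force: 0.0
(array([602., 362.]), array([54.1, 53.8]), 72.1) [0.60373321 0.36139861 0.04393562] 4923
t 8.1 pos [602.6, 359.4, 287.1] yaw -18.6 q6 129.8 F [0.1, -0.4, -0.1] w 85.3 gf 0.0
travel [-0.5, 1.6, -108.1] roll 0.006 tip 0.1734
```

```bash
python3 -m creep '[{"jaw":-1,"travel":[-0.6,2,-40],"roll":0.01},{"jaw":-1,"travel":[-0.6,2,-80],"roll":0.01},{"jaw":-1,"travel":[-0.6,2,-100],"roll":0.01},{"jaw":-1,"travel":[-0.6,2,-108],"roll":0.01},{"jaw":-1,"travel":[-0.6,2,-108],"roll":0.01},{"jaw":1,"travel":[-0.6,2,-108],"roll":0.01},{"jaw":1,"travel":[-0.6,2,-108],"roll":0.01},{"jaw":1,"travel":[-0.6,2,-108],"roll":0.01},{"jaw":1,"travel":[-0.6,2,-108],"roll":0.01},{"jaw":1,"travel":[-0.6,2,-108],"roll":0.01},{"jaw":1,"travel":[-0.6,2,-108],"roll":0.01},{"jaw":1,"travel":[-0.6,2,-108],"roll":0.01}]' 35; python3 d.py 668.4 -146 140 -13
```

```text
time_s: 9.3
position: [0.6018, 0.3628, 0.1807]
tool_rot: [[0.951, -0.308, 0.003], [-0.308, -0.951, 0.001], [0.002, -0.002, -1.0]]
ft_force: [-0.0, -1.2, 6.4]
grip_width: 0.0539
gripper_force: 38.6
t 9.3 pos [601.8, 362.8, 180.7] yaw -17.9 q6 129.4 F [-0.0, -1.2, 6.4] w 53.9 gf 38.6
travel [66.6, -508.8, 114.3] roll 0.086 tip 0.1734
```

A 6 N vertical force shows the closed tips just touch the bench. I'll regrip 5 mm higher so the tips stay clear when stacking.

```bash
python3 -m creep '[{"jaw":-1,"travel":[0,0,1],"roll":0},{"jaw":-1,"travel":[0,0,3],"roll":0},{"jaw":-1,"travel":[0,0,6],"roll":0},{"jaw":-1,"travel":[0,0,6],"roll":0},{"jaw":1,"travel":[0,0,6],"roll":0},{"jaw":1,"travel":[0,0,6],"roll":0},{"jaw":1,"travel":[0,0,6],"roll":0},{"jaw":1,"travel":[0,0,6],"roll":0},{"jaw":1,"travel":[0,0,6],"roll":0},{"jaw":1,"travel":[0,0,6],"roll":0}]' 35; python3 d.py 668.4 -146 140 -13
```

```text
time_s: 10.3
position: [0.6015, 0.3628, 0.185]
tool_rot: [[0.951, -0.308, 0.0], [-0.308, -0.951, 0.0], [0.0, -0.0, -1.0]]
ft_force: [-0.7, -0.0, 1.1]
grip_width: 0.0534
gripper_force: 38.5
t 10.3 pos [601.5, 362.8, 185.0] yaw -17.9 q6 129.4 F [-0.7, -0.0, 1.1] w 53.4 gf 38.5
travel [66.9, -508.8, 110.0] roll 0.086 tip 0.1734
```

```bash
python3 -m creep '[{"jaw":1,"travel":[0,0,30],"roll":0},{"jaw":1,"travel":[0,0,70],"roll":0},{"jaw":1,"travel":[0,-20,110],"roll":0.086},{"jaw":1,"travel":[8,-60,110],"roll":0.086},{"jaw":1,"travel":[14,-105,110],"roll":0.086},{"jaw":1,"travel":[20,-150,110],"roll":0.086},{"jaw":1,"travel":[26,-195,110],"roll":0.086},{"jaw":1,"travel":[33,-240,110],"roll":0.086},{"jaw":1,"travel":[39,-285,110],"roll":0.086},{"jaw":1,"travel":[45,-330,110],"roll":0.086},{"jaw":1,"travel":[51,-375,110],"roll":0.086},{"jaw":1,"travel":[57,-420,110],"roll":0.086}]' ; python3 d.py 668.4 -146 140 -13
```

```text
time_s: 11.5
position: [0.6584, -0.0591, 0.2946]
tool_rot: [[0.974, -0.225, -0.001], [-0.225, -0.974, 0.0], [-0.001, -0.0, -1.0]]
ft_force: [0.9, 0.1, -1.5]
grip_width: 0.0533
gripper_force: 38.3
t 11.5 pos [658.4, -59.1, 294.6] yaw -13.0 q6 87.7 F [0.9, 0.1, -1.5] w 53.3 gf 38.3
travel [10.0, -86.9, 0.4] roll 0.0 tip 0.1734
```

```bash
python3 -m creep '[{"jaw":1,"travel":[5,-40,0],"roll":0},{"jaw":1,"travel":[9,-75,-10],"roll":0},{"jaw":1,"travel":[10,-88,-30],"roll":0},{"jaw":1,"travel":[10,-88,-45],"roll":0},{"jaw":1,"travel":[10,-88,-45],"roll":0},{"jaw":1,"travel":[10,-88,-45],"roll":0},{"jaw":1,"travel":[10,-88,-45],"roll":0}]' >/dev/null; python3 d.py 668.4 -146 82 -13;python3 - <<'E'
from h import *
im,d=get_image("wrist");cv2.imwrite("pics/w3.png",im[...,::-1]);W=cloud("wrist",d)
im,d=get_image("scene");cv2.imwrite("pics/s3.png",im[...,::-1]);S=cloud("scene",d)
for Q in(W,S): print("long",rect(topseg(Q,.669,-.146,.075,.045,.0565)),"sq", rect(topseg(Q,.669,-.146,.05,.095,.115)))
E
```

```text
t 12.2 pos [668.7, -144.7, 251.1] yaw -13.0 q6 80.9 F [-0.5, -0.3, -2.1] w 53.6 gf 38.1
travel [-0.3, -1.3, -14.1] roll -0.0 tip 0.1734
long (array([ 705.4, -154.7]), array([64.3, 45.4]), 76.8) sq (array([ 669.9, -145.5]), array([81.5, 54.2]), 76.6)
long (array([ 673.3, -147.2]), array([ 64.1, 114.7]), 77.0) sq (array([ 676.8, -147.5]), array([73.5, 58.7]), 53.6)
```

View pics/w3.png

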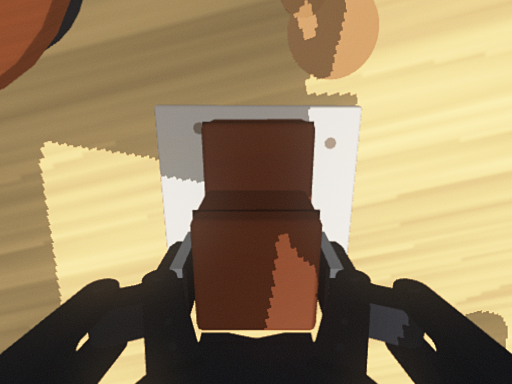

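The square box hangs above the long box and is aligned with it. Its front edge is at row 210, cols 192–320. I'll lower it and release.

```bash
python3 -m creep '[{"jaw":1,"travel":[-0.4,-1.3,-8],"roll":0},{"jaw":1,"travel":[-0.4,-1.3,-12],"roll":0},{"jaw":1,"travel":[-0.4,-1.3,-14.5],"roll":0},{"jaw":1,"travel":[-0.4,-1.3,-14.5],"roll":0},{"jaw":1,"travel":[-0.4,-1.3,-14.5],"roll":0}]'; python3 d.py 668.2 -146 82 -13
```

```text
time_s: 12.8
position: [0.6679, -0.1464, 0.2369]
tool_rot: [[0.974, -0.225, 0.001], [-0.225, -0.974, -0.001], [0.001, 0.0, -1.0]]
ft_force: [-5.1, 1.7, 8.7]
grip_width: 0.054
gripper_force: 39.6
t 12.8 pos [667.9, -146.4, 236.9] yaw -13.0 q6 80.8 F [-5.1, 1.7, 8.7] w 54.0 gf 39.6
travel [0.3, 0.4, 0.1] roll 0.0 tip 0.1734
```

```bash
python3 -m creep '[{"jaw":-1,"travel":[0,0,0.5],"roll":0},{"jaw":-1,"travel":[0,0,0.5],"roll":0},{"jaw":-1,"travel":[0,0,0.5],"roll":0},{"jaw":-1,"travel":[0,0,0.5],"roll":0},{"jaw":-1,"travel":[0,0,0.5],"roll":0},{"jaw":-1,"travel":[0,0,30],"roll":0},{"jaw":-1,"travel":[0,0,70],"roll":0},{"jaw":-1,"travel":[0,0,90],"roll":0},{"jaw":-1,"travel":[0,0,90],"roll":0},{"jaw":-1,"travel":[0,0,90],"roll":0}]'; python3 - <<'E'
from h import *
im,d=get_image("wrist");W=cloud("wrist",d)
im,d=get_image("scene");cv2.imwrite("pics/s4.png",im[...,::-1]);S=cloud("scene",d)
for Q in(W,S): print("bat",rect(topseg(Q,.669,-.146,.11,.009,.02)),"long",rect(topseg(Q,.669,-.146,.075,.045,.0565)),"sq", rect(topseg(Q,.669,-.146,.05,.088,.106)))
E
python3 d.py 453.2 -6.8 130 -13
```

```text
time_s: 13.8
position: [0.6679, -0.1465, 0.3249]
tool_rot: [[0.974, -0.225, -0.001], [-0.225, -0.974, 0.0], [-0.001, -0.0, -1.0]]
ft_force: [-0.2, 0.3, -1.0]
grip_width: 0.0854
gripper_force: 0.0
bat (array([ 667.3, -145.6]), array([140. , 140.1]), 77.0) long (array([ 667. , -145.6]), array([ 64. , 122.4]), 76.9) sq (array([ 668.2, -146.5]), array([54.1, 53.9]), 77.1)
bat (array([ 668.7, -145.9]), array([140.5, 142. ]), 77.0) long (array([ 668.7, -146.3]), array([ 65.2, 126.4]), 77.5) sq (array([ 669.5, -146.7]), array([54.4, 55.6]), 76.7)
t 13.9 pos [668.0, -146.5, 323.7] yaw -13.0 q6 80.8 F [-1.0, -0.0, -0.5] w 85.8 gf 0.0
travel [-214.8, 139.7, -38.7] roll 0.0 tip 0.1734
```

The stack is centred to within 1 mm so far. Next is the round box.

```bash
python3 -m creep '[{"jaw":-1,"travel":[-35,23,0],"roll":0},{"jaw":-1,"travel":[-75,49,0],"roll":0},{"jaw":-1,"travel":[-110,72,-20],"roll":0},{"jaw":-1,"travel":[-145,94,-38],"roll":0},{"jaw":-1,"travel":[-180,117,-38],"roll":0},{"jaw":-1,"travel":[-205,133,-38],"roll":0},{"jaw":-1,"travel":[-215,140,-38],"roll":0},{"jaw":-1,"travel":[-215,140,-38],"roll":0},{"jaw":-1,"travel":[-215,140,-38],"roll":0},{"jaw":-1,"travel":[-215,140,-38],"roll":0}]' >/dev/null;  python3 - <<'E'
from h import *
im,d=get_image("wrist");W=cloud("wrist",d);P=topseg(W,.453,-.007,.05,.03,.05);print(rect(P),P.mean(0),len(P),cv2.minEnclosingCircle((P[:,:2]*1e3).astype(np.float32)))
E
python3 d.py 453.2 -6.8 26 -13
```

```text
(array([452. ,  -6.7]), array([40.9, 41. ]), 51.2) [ 0.45326062 -0.00683455  0.03788396] 2218 ((451.91845703125, -6.451833724975586), 20.983322143554688)
t 14.95 pos [454.0, -7.2, 287.2] yaw -13.1 q6 87.2 F [0.5, -0.7, 0.1] w 85.5 gf 0.0
travel [-0.8, 0.4, -106.2] roll 0.001 tip 0.1734
```

```bash
python3 -m creep '[{"jaw":-1,"travel":[-1,0.5,-40],"roll":0},{"jaw":-1,"travel":[-1,0.5,-80],"roll":0},{"jaw":-1,"travel":[-1,0.5,-95],"roll":0},{"jaw":-1,"travel":[-1,0.5,-100],"roll":0},{"jaw":-1,"travel":[-1,0.5,-100],"roll":0},{"jaw":1,"travel":[-1,0.5,-100],"roll":0},{"jaw":1,"travel":[-1,0.5,-100],"roll":0},{"jaw":1,"travel":[-1,0.5,-100],"roll":0},{"jaw":1,"travel":[-1,0.5,-100],"roll":0},{"jaw":1,"travel":[-1,0.5,-100],"roll":0},{"jaw":1,"travel":[-1,0.5,-100],"roll":0},{"jaw":1,"travel":[-1,0.5,-100],"roll":0}]' 25; python3 d.py 668.7 -146.5 190 -13
```

```text
time_s: 16.15
position: [0.4522, -0.006, 0.1883]
tool_rot: [[0.974, -0.225, 0.002], [-0.225, -0.974, -0.0], [0.002, 0.0, -1.0]]
ft_force: [-1.5, -0.3, 5.4]
grip_width: 0.0408
gripper_force: 24.6
t 16.15 pos [452.2, -6.0, 188.3] yaw -13.0 q6 87.2 F [-1.5, -0.3, 5.4] w 40.8 gf 24.6
travel [216.5, -140.5, 156.7] roll 0.0 tip 0.1734
```

```bash
python3 -m creep '[{"jaw":-1,"travel":[0,0,1],"roll":0},{"jaw":-1,"travel":[0,0,3],"roll":0},{"jaw":-1,"travel":[0,0,4],"roll":0},{"jaw":-1,"travel":[0,0,4],"roll":0},{"jaw":1,"travel":[0,0,4],"roll":0},{"jaw":1,"travel":[0,0,4],"roll":0},{"jaw":1,"travel":[0,0,4],"roll":0},{"jaw":1,"travel":[0,0,4],"roll":0},{"jaw":1,"travel":[0,0,4],"roll":0},{"jaw":1,"travel":[0,0,4],"roll":0},{"jaw":1,"travel":[0,0,4],"roll":0},{"jaw":1,"travel":[0,0,4],"roll":0}]' 25; python3 d.py 668.7 -146.5 190 -13
```

```text
time_s: 17.35
position: [0.4521, -0.006, 0.1915]
tool_rot: [[0.974, -0.225, 0.0], [-0.225, -0.974, 0.0], [0.0, -0.0, -1.0]]
ft_force: [-1.1, 1.4, 5.0]
grip_width: 0.0408
gripper_force: 25.2
t 17.35 pos [452.1, -6.0, 191.5] yaw -13.0 q6 87.2 F [-1.1, 1.4, 5.0] w 40.8 gf 25.2
travel [216.6, -140.5, 153.5] roll 0.0 tip 0.1734
```

```bash
python3 -m creep '[{"jaw":1,"travel":[0,0,30],"roll":0},{"jaw":1,"travel":[0,0,70],"roll":0},{"jaw":1,"travel":[0,0,115],"roll":0},{"jaw":1,"travel":[20,-13,145],"roll":0},{"jaw":1,"travel":[55,-36,150],"roll":0},{"jaw":1,"travel":[90,-59,150],"roll":0},{"jaw":1,"travel":[125,-81,150],"roll":0},{"jaw":1,"travel":[160,-104,150],"roll":0},{"jaw":1,"travel":[190,-123,150],"roll":0},{"jaw":1,"travel":[210,-136,135],"roll":0},{"jaw":1,"travel":[217,-140.5,115],"roll":0},{"jaw":1,"travel":[217,-140.5,110],"roll":0}]'>/dev/null;python3 -m creep '[{"jaw":1,"travel":[0,0,0],"roll":0},{"jaw":1,"travel":[0,0,0],"roll":0},{"jaw":1,"travel":[0,0,0],"roll":0}]';python3 d.py 668.8 -146.5 132.5 -13; python3 - <<'E'
from h import *
im,d=get_image("scene");cv2.imwrite("pics/s5.png",im[120:300,80:320,::-1].repeat(2,0).repeat(2,1))
E
```

```text
time_s: 18.85
position: [0.6688, -0.1461, 0.3029]
tool_rot: [[0.974, -0.225, 0.002], [-0.225, -0.974, -0.001], [0.002, 0.0, -1.0]]
ft_force: [0.1, -0.4, -0.7]
grip_width: 0.0411
gripper_force: 25.8
t 18.85 pos [668.8, -146.1, 302.9] yaw -13.0 q6 80.8 F [0.1, -0.4, -0.7] w 41.1 gf 25.8
travel [-0.0, -0.4, -15.4] roll -0.0 tip 0.1734
```

View pics/s5.png

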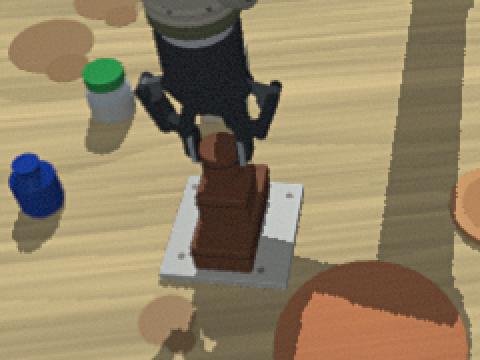

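The crop shows the round box held upright above the square box at about (218,150). I'll lower it and release.

```bash
python3 -m creep '[{"jaw":1,"travel":[-0.5,-0.4,-8],"roll":0},{"jaw":1,"travel":[-0.5,-0.4,-13],"roll":0},{"jaw":1,"travel":[-0.5,-0.4,-15.5],"roll":0},{"jaw":1,"travel":[-0.5,-0.4,-15.5],"roll":0},{"jaw":1,"travel":[-0.5,-0.4,-15.5],"roll":0}]'; python3 d.py 668.2 -146 132 -13
```

```text
time_s: 19.4
position: [0.6684, -0.1468, 0.2873]
tool_rot: [[0.974, -0.225, 0.001], [-0.225, -0.974, -0.0], [0.001, 0.0, -1.0]]
ft_force: [-3.7, 0.9, 9.9]
grip_width: 0.0409
gripper_force: 27.0
t 19.4 pos [668.4, -146.8, 287.3] yaw -13.0 q6 80.7 F [-3.7, 0.9, 9.9] w 40.9 gf 27.0
travel [-0.2, 0.8, -0.3] roll 0.0 tip 0.1734
```

```bash
python3 -m creep '[{"jaw":-1,"travel":[0,0,0.5],"roll":0},{"jaw":-1,"travel":[0,0,0.5],"roll":0},{"jaw":-1,"travel":[0,0,0.5],"roll":0},{"jaw":-1,"travel":[0,0,0.5],"roll":0},{"jaw":-1,"travel":[0,0,0.5],"roll":0},{"jaw":-1,"travel":[0,0,0.5],"roll":0},{"jaw":-1,"travel":[0,0,30],"roll":0},{"jaw":-1,"travel":[0,0,70],"roll":0},{"jaw":-1,"travel":[0,0,85],"roll":0},{"jaw":-1,"travel":[0,0,85],"roll":0},{"jaw":-1,"travel":[0,0,85],"roll":0}]'; python3 - <<'E'
from h import *
im,d=get_image("wrist");W=cloud("wrist",d)
im,d=get_image("scene");S=cloud("scene",d)
for Q in(W,S): print("bat",rect(topseg(Q,.669,-.146,.11,.009,.02)),"long",rect(topseg(Q,.669,-.146,.075,.045,.0565)),"sq", rect(topseg(Q,.669,-.146,.05,.09,.102)),"round", rect(topseg(Q,.669,-.146,.05,.126,.145)))
E
python3 d.py 597.5 -365.4 140 0
```

```text
time_s: 20.5
position: [0.6685, -0.1469, 0.3699]
tool_rot: [[0.974, -0.225, -0.001], [-0.225, -0.974, 0.001], [-0.001, -0.0, -1.0]]
ft_force: [-0.3, -0.3, 0.5]
grip_width: 0.0851
gripper_force: 0.0
bat (array([ 667.5, -145.8]), array([140.2, 140.6]), 76.7) long (array([ 666.9, -145.7]), array([ 64. , 122.2]), 77.1) sq (array([ 668.4, -146.6]), array([54. , 53.5]), 76.8) round (array([ 668.7, -147. ]), array([41. , 40.7]), 70.5)
bat (array([ 669.1, -145.9]), array([140.4, 141.3]), 76.8) long (array([ 668.4, -145.7]), array([ 64.4, 125. ]), 76.6) sq (array([ 669.9, -146.6]), array([53.4, 55.3]), 76.3) round (array([ 670.5, -147. ]), array([40.8, 40.5]), 81.9)
t 20.6 pos [668.6, -146.9, 369.0] yaw -13.0 q6 80.7 F [0.6, -0.0, -0.0] w 85.5 gf 0.0
travel [-71.1, -218.5, -74.0] roll 0.227 tip 0.1734
```

The stack is done, with all levels within about 1 mm. Now the vase.

```bash
python3 -m creep '[{"jaw":-1,"travel":[-12,-40,0],"roll":0},{"jaw":-1,"travel":[-26,-80,0],"roll":0},{"jaw":-1,"travel":[-40,-120,0],"roll":0},{"jaw":-1,"travel":[-53,-160,-20],"roll":0},{"jaw":-1,"travel":[-65,-195,-45],"roll":0},{"jaw":-1,"travel":[-71,-218,-60],"roll":0},{"jaw":-1,"travel":[-71,-218,-60],"roll":0},{"jaw":-1,"travel":[-71,-218,-60],"roll":0},{"jaw":-1,"travel":[-71,-218,-60],"roll":0}]' >/dev/null;  python3 - <<'E'
from h import *
im,d=get_image("wrist");cv2.imwrite("pics/w6.png",im[...,::-1]);W=cloud("wrist",d)
for a,b in((.062,.085),(.02,.05),(.015,.085)):
    P=topseg(W,.598,-.365,.05,a,b);print(rect(P),P.mean(0),len(P))
P=topseg(W,.598,-.365,.05,.068,.085);print(cv2.minEnclosingCircle((P[:,:2]*1e3).astype(np.float32)))
im,d=get_image("scene");S=cloud("scene",d);P=topseg(S,.598,-.365,.05,.066,.085);print(rect(P))
from scipy.optimize import least_squares
P=np.vstack([topseg(Q,.598,-.365,.05,.012,.046) for Q in(W,S)])
r=least_squares(lambda c:np.hypot(P[:,0]-c[0],P[:,1]-c[1])-c[2],[.598,-.365,.026],loss="soft_l1",f_scale=.001);print(r.x,len(P))
E
python3 d.py 598 -365.4 28 -13
```

```text
(array([ 594.8, -369.5]), array([30.5, 30.1]), 26.8) [ 0.59521486 -0.36932402  0.07252398] 1271
(array([ 595.7, -369.5]), array([50.5, 50.4]), 76.4) [ 0.6095831  -0.37106869  0.04222621] 677
(array([ 595.7, -369.5]), array([50.5, 50.4]), 76.4) [ 0.60187611 -0.37034012  0.05800668] 3333
((594.6534423828125, -369.3031921386719), 15.439298629760742)
(array([ 596.6, -368.8]), array([29.6, 28.3]), 79.8)
[ 0.59446559 -0.36892703  0.02625614] 619
t 21.6 pos [598.1, -363.7, 311.7] yaw -12.9 q6 62.0 F [-0.1, 0.1, -0.3] w 85.6 gf 0.0
travel [-0.1, -1.7, -128.7] roll -0.001 tip 0.1734
```

View pics/w6.png

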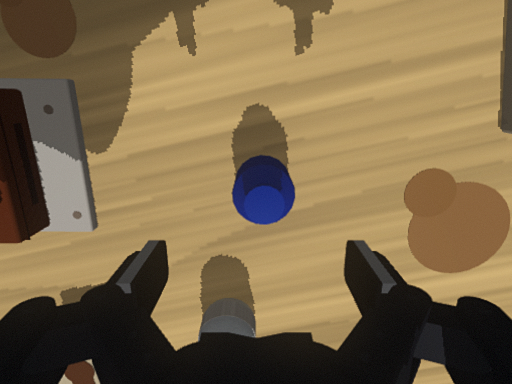

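The vase is at (264,188), with the jar behind the gripper and clear of it. Measured vase centre is (596,−369.2). I'll descend and grip its straight body.

```bash
python3 -m creep '[{"jaw":-1,"travel":[-2.1,-5.5,-20],"roll":0},{"jaw":-1,"travel":[-2.1,-5.5,-60],"roll":0},{"jaw":-1,"travel":[-2.1,-5.5,-95],"roll":0},{"jaw":-1,"travel":[-2.1,-5.5,-115],"roll":0},{"jaw":-1,"travel":[-2.1,-5.5,-122],"roll":0},{"jaw":-1,"travel":[-2.1,-5.5,-122],"roll":0},{"jaw":1,"travel":[-2.1,-5.5,-122],"roll":0},{"jaw":1,"travel":[-2.1,-5.5,-122],"roll":0},{"jaw":1,"travel":[-2.1,-5.5,-122],"roll":0},{"jaw":1,"travel":[-2.1,-5.5,-122],"roll":0},{"jaw":1,"travel":[-2.1,-5.5,-122],"roll":0},{"jaw":1,"travel":[-2.1,-5.5,-122],"roll":0}]' 30; python3 d.py 677.6 163.5 200 -13
```

```text
time_s: 22.8
position: [0.5957, -0.3705, 0.1907]
tool_rot: [[0.974, -0.225, 0.002], [-0.225, -0.974, -0.002], [0.003, 0.001, -1.0]]
ft_force: [-0.4, 0.5, 5.4]
grip_width: 0.051
gripper_force: 31.3
t 22.8 pos [595.7, -370.5, 190.7] yaw -13.0 q6 61.5 F [-0.4, 0.5, 5.4] w 51.0 gf 31.3
travel [81.9, 534.0, 164.3] roll 0.0 tip 0.1734
```

```bash
python3 -m creep '[{"jaw":1,"travel":[0,0,25],"roll":0},{"jaw":1,"travel":[0,0,65],"roll":0},{"jaw":1,"travel":[0,0,110],"roll":0},{"jaw":1,"travel":[-5,20,150],"roll":0},{"jaw":1,"travel":[-15,60,160],"roll":0},{"jaw":1,"travel":[-25,105,160],"roll":0},{"jaw":1,"travel":[-35,150,160],"roll":0},{"jaw":1,"travel":[-40,195,160],"roll":0},{"jaw":1,"travel":[-40,240,160],"roll":0},{"jaw":1,"travel":[-30,285,160],"roll":0},{"jaw":1,"travel":[-10,325,160],"roll":0},{"jaw":1,"travel":[10,365,160],"roll":0}]'; python3 d.py 677.6 163.5 110 -13
```

```text
time_s: 24.0
position: [0.6056, -0.0036, 0.3496]
tool_rot: [[0.974, -0.225, 0.001], [-0.225, -0.974, -0.0], [0.001, 0.0, -1.0]]
ft_force: [0.6, -0.6, -2.1]
grip_width: 0.0509
gripper_force: 31.9
t 24.0 pos [605.6, -3.6, 349.6] yaw -13.0 q6 91.5 F [0.6, -0.6, -2.1] w 50.9 gf 31.9
travel [72.0, 167.1, -84.6] roll 0.0 tip 0.1734
```

```bash
python3 -m creep '[{"jaw":1,"travel":[18,40,0],"roll":0},{"jaw":1,"travel":[36,82,-30],"roll":0},{"jaw":1,"travel":[54,124,-60],"roll":0},{"jaw":1,"travel":[68,158,-85],"roll":0},{"jaw":1,"travel":[72,167,-105],"roll":0},{"jaw":1,"travel":[72,167,-125],"roll":0},{"jaw":1,"travel":[72,167,-125],"roll":0},{"jaw":1,"travel":[72,167,-125],"roll":0},{"jaw":1,"travel":[72,167,-125],"roll":0}]' >/dev/null; python3 d.py 677.6 163.5 48 -13; python3 - <<'E'
from h import *
im,d=get_image("wrist");cv2.imwrite("pics/w7.png",im[...,::-1]);W=cloud("wrist",d)
P=topseg(W,.6776,.1635,.075,.009,.018);print(rect(P),cv2.minEnclosingCircle((P[:,:2]*1e3).astype(np.float32)))
im,d=get_image("scene");S=cloud("scene",d);P=topseg(S,.6776,.1635,.04,.085,.105);print(rect(P))
E
```

```text
t 24.9 pos [677.7, 161.1, 225.7] yaw -13.1 q6 106.7 F [0.2, 0.3, -1.6] w 51.2 gf 32.0
travel [-0.1, 2.4, -22.7] roll 0.001 tip 0.1734
(array([696.7, 160. ]), array([118.9,  78.4]), 78.7) ((677.8043823242188, 163.85414123535156), 59.63545608520508)
(array([686.1, 161.5]), array([76.4, 33.4]), 83.1)
```

View pics/w7.png

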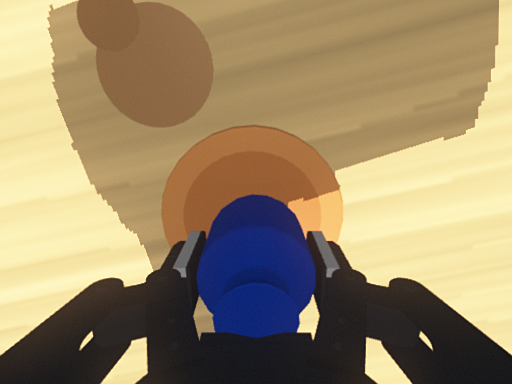

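The vase is held upright over the round bat, which the picture centres at (252,212) and the measurement at (677.7,163.7). I'll lower it.

```bash
python3 -m creep '[{"jaw":1,"travel":[0,2.4,-10],"roll":0},{"jaw":1,"travel":[0,2.4,-18],"roll":0},{"jaw":1,"travel":[0,2.4,-23],"roll":0},{"jaw":1,"travel":[0,2.4,-23.5],"roll":0},{"jaw":1,"travel":[0,2.4,-23.5],"roll":0},{"jaw":1,"travel":[0,2.4,-23.5],"roll":0}]'; python3 d.py 677.6 163.6 47.5 -13
```

```text
time_s: 25.6
position: [0.6771, 0.1641, 0.2025]
tool_rot: [[0.974, -0.225, 0.0], [-0.225, -0.974, -0.0], [0.0, 0.0, -1.0]]
ft_force: [-8.3, -0.7, 16.2]
grip_width: 0.0512
gripper_force: 33.6
t 25.6 pos [677.1, 164.1, 202.5] yaw -13.0 q6 106.9 F [-8.3, -0.7, 16.2] w 51.2 gf 33.6
travel [0.5, -0.5, 0.0] roll 0.0 tip 0.1734
```

```bash
python3 -m creep '[{"jaw":-1,"travel":[0,0,0.5],"roll":0},{"jaw":-1,"travel":[0,0,0.5],"roll":0},{"jaw":-1,"travel":[0,0,0.5],"roll":0},{"jaw":-1,"travel":[0,0,0.5],"roll":0},{"jaw":-1,"travel":[0,0,0.5],"roll":0},{"jaw":-1,"travel":[0,0,0.5],"roll":0},{"jaw":-1,"travel":[0,0,30],"roll":0},{"jaw":-1,"travel":[0,0,75],"roll":0},{"jaw":-1,"travel":[0,0,110],"roll":0},{"jaw":-1,"travel":[0,0,110],"roll":0},{"jaw":-1,"travel":[0,0,110],"roll":0}]'; python3 - <<'E'
from h import *
im,d=get_image("wrist");W=cloud("wrist",d)
im,d=get_image("scene");S=cloud("scene",d)
for Q in(W,S): print("bat",rect(topseg(Q,.6776,.1635,.075,.008,.016)),"vase",rect(topseg(Q,.6776,.1635,.04,.078,.1)))
E
python3 d.py 456 299.8 125 2
```

```text
time_s: 26.7
position: [0.6773, 0.164, 0.3109]
tool_rot: [[0.974, -0.225, 0.001], [-0.225, -0.974, 0.0], [0.001, -0.0, -1.0]]
ft_force: [-0.1, 0.2, 0.1]
grip_width: 0.0853
gripper_force: 0.0
bat (array([676., 164.]), array([118.5, 118.4]), 54.8) vase (array([675.2, 164.4]), array([30.4, 30.2]), 13.2)
bat (array([681.5, 161.7]), array([119.6, 111.7]), 59.8) vase (array([677.1, 164.2]), array([26.8, 30.1]), 72.4)
t 26.8 pos [677.3, 163.9, 309.0] yaw -13.0 q6 106.9 F [0.2, 0.5, -1.5] w 85.5 gf 0.0
travel [-221.3, 135.9, -29.0] roll 0.262 tip 0.1734
```

The vase is centred to within 1 mm. Now the cone pack.

```bash
python3 -m creep '[{"jaw":-1,"travel":[-35,22,0],"roll":0.05},{"jaw":-1,"travel":[-75,46,0],"roll":0.12},{"jaw":-1,"travel":[-115,71,0],"roll":0.2},{"jaw":-1,"travel":[-155,95,-10],"roll":0.262},{"jaw":-1,"travel":[-190,117,-10],"roll":0.262},{"jaw":-1,"travel":[-212,130,-10],"roll":0.262},{"jaw":-1,"travel":[-221,136,-10],"roll":0.262},{"jaw":-1,"travel":[-221,136,-10],"roll":0.262},{"jaw":-1,"travel":[-221,136,-10],"roll":0.262},{"jaw":-1,"travel":[-221,136,-10],"roll":0.262}]' >/dev/null;  python3 - <<'E'
from h import *
im,d=get_image("wrist");cv2.imwrite("pics/w8.png",im[...,::-1]);W=cloud("wrist",d)
P=topseg(W,.456,.3,.05,.02,.034);print(rect(P),P.mean(0),len(P))
E
python3 d.py 456 299.8 35 2
```

```text
(array([454.2, 300.8]), array([63.3, 34.1]), 1.9) [0.45766288 0.30087461 0.02988185] 2266
t 27.85 pos [457.5, 299.3, 300.2] yaw 1.9 q6 108.9 F [0.6, 0.4, -0.6] w 85.9 gf 0.0
travel [-1.5, 0.5, -110.2] roll 0.002 tip 0.1734
```

View pics/w8.png

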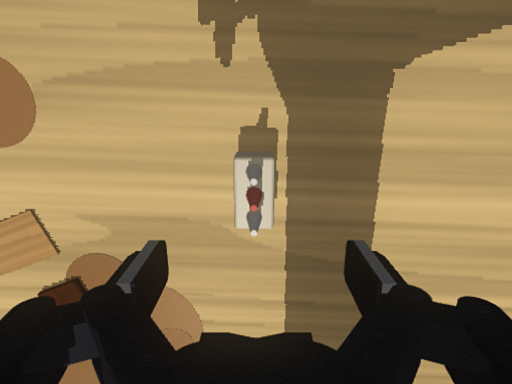

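The cone pack stands upright at (254,192), between the open fingers. Its centre is (455.5,300.3) at 2°. I'll grip the block.

```bash
python3 -m creep '[{"jaw":-1,"travel":[-2,1,-30],"roll":0},{"jaw":-1,"travel":[-2,1,-70],"roll":0},{"jaw":-1,"travel":[-2,1,-100],"roll":0},{"jaw":-1,"travel":[-2,1,-111],"roll":0},{"jaw":-1,"travel":[-2,1,-111],"roll":0},{"jaw":1,"travel":[-2,1,-111],"roll":0},{"jaw":1,"travel":[-2,1,-111],"roll":0},{"jaw":1,"travel":[-2,1,-111],"roll":0},{"jaw":1,"travel":[-2,1,-111],"roll":0},{"jaw":1,"travel":[-2,1,-111],"roll":0},{"jaw":1,"travel":[-2,1,-111],"roll":0},{"jaw":1,"travel":[-2,1,-111],"roll":0}]' 30; python3 d.py 673.2 8.8 120 2
```

```text
time_s: 29.05
position: [0.4546, 0.3011, 0.1905]
tool_rot: [[0.999, 0.035, 0.002], [0.035, -0.999, 0.001], [0.002, -0.001, -1.0]]
ft_force: [-0.6, -0.8, 7.3]
grip_width: 0.0331
gripper_force: 30.2
t 29.05 pos [454.6, 301.1, 190.5] yaw 2.0 q6 109.1 F [-0.6, -0.8, 7.3] w 33.1 gf 30.2
travel [218.6, -292.3, 84.5] roll 0.0 tip 0.1734
```

```bash
python3 -m creep '[{"jaw":1,"travel":[0,0,25],"roll":0},{"jaw":1,"travel":[0,0,60],"roll":0},{"jaw":1,"travel":[5,-35,90],"roll":0},{"jaw":1,"travel":[15,-75,110],"roll":0},{"jaw":1,"travel":[30,-118,110],"roll":0},{"jaw":1,"travel":[50,-160,110],"roll":0},{"jaw":1,"travel":[75,-198,110],"roll":0},{"jaw":1,"travel":[105,-232,110],"roll":0},{"jaw":1,"travel":[138,-262,110],"roll":0},{"jaw":1,"travel":[172,-282,90],"roll":0},{"jaw":1,"travel":[202,-292,60],"roll":0},{"jaw":1,"travel":[218,-292,40],"roll":0}]'; python3 -m creep '[{"jaw":1,"travel":[0,0,-20],"roll":0},{"jaw":1,"travel":[0,0,-20],"roll":0},{"jaw":1,"travel":[0,0,-20],"roll":0}]'>/dev/null;python3 d.py 672.5 8.8 36 2
```

```text
time_s: 30.25
position: [0.6739, 0.0071, 0.2272]
tool_rot: [[0.999, 0.033, -0.001], [0.033, -0.999, -0.0], [-0.001, 0.0, -1.0]]
ft_force: [-0.7, -1.2, -1.4]
grip_width: 0.033
gripper_force: 30.6
t 30.55 pos [672.4, 9.1, 209.9] yaw 2.0 q6 78.7 F [-0.5, -0.1, -1.0] w 33.5 gf 30.6
travel [0.1, -0.3, -18.9] roll -0.0 tip 0.1734
```

```bash
python3 -m creep '[{"jaw":1,"travel":[0,-0.3,-10],"roll":0},{"jaw":1,"travel":[0,-0.3,-16],"roll":0},{"jaw":1,"travel":[0,-0.3,-19.5],"roll":0},{"jaw":1,"travel":[0,-0.3,-19.5],"roll":0},{"jaw":1,"travel":[0,-0.3,-19.5],"roll":0}]'; python3 d.py 672.5 8.8 35.5 2
```

```text
time_s: 31.05
position: [0.6724, 0.0088, 0.1905]
tool_rot: [[0.999, 0.035, 0.0], [0.035, -0.999, -0.0], [0.0, 0.0, -1.0]]
ft_force: [-3.0, -0.0, 4.5]
grip_width: 0.0335
gripper_force: 31.2
t 31.05 pos [672.4, 8.8, 190.5] yaw 2.0 q6 78.7 F [-3.0, -0.0, 4.5] w 33.5 gf 31.2
travel [0.1, 0.0, -0.0] roll 0.0 tip 0.1734
```

```bash
python3 -m creep '[{"jaw":-1,"travel":[0,0,0.3],"roll":0},{"jaw":-1,"travel":[0,0,0.3],"roll":0},{"jaw":-1,"travel":[0,0,0.3],"roll":0},{"jaw":-1,"travel":[0,0,0.3],"roll":0},{"jaw":-1,"travel":[0,0,0.3],"roll":0},{"jaw":-1,"travel":[0,0,0.3],"roll":0},{"jaw":-1,"travel":[0,0,30],"roll":0},{"jaw":-1,"travel":[0,0,75],"roll":0},{"jaw":-1,"travel":[0,0,120],"roll":0},{"jaw":-1,"travel":[-30,0,165],"roll":0},{"jaw":-1,"travel":[-75,0,190],"roll":0},{"jaw":-1,"travel":[-120,0,190],"roll":0}]'>/dev/null; python3 -m creep '[{"jaw":-1,"travel":[-45,0,0],"roll":0},{"jaw":-1,"travel":[-90,0,0],"roll":0},{"jaw":-1,"travel":[-130,0,0],"roll":0},{"jaw":-1,"travel":[-150,0,0],"roll":0},{"jaw":-1,"travel":[-150,0,0],"roll":0},{"jaw":-1,"travel":[-150,0,0],"roll":0}]'; python3 - <<'E'
from h import *
for n in("top","scene"):
    im,d=get_image(n);cv2.imwrite(f"pics/{n}9.png",im[...,::-1]);Q=cloud(n,d);m=.669,-.146;r=.6776,.1637
    for k,a in dict(sqbat=(*m,.11,.009,.02),long=(*m,.075,.046,.0565),sq=(*m,.05,.09,.102),round=(*m,.05,.126,.145),rbat=(*r,.075,.008,.02),vase=(*r,.04,.078,.1),cone=(.673,.009,.05,.02,.034),mould=(.436,-.151,.09,.035,.06),jar=(.45,-.296,.05,.06,.08)).items():
        P=topseg(Q,*a);print(n,k,*(rect(P) if len(P)>4 else ["-"]))
E
```

```text
time_s: 32.85
position: [0.4029, 0.0086, 0.3804]
tool_rot: [[0.999, 0.034, 0.001], [0.034, -0.999, -0.0], [0.001, 0.0, -1.0]]
ft_force: [0.9, 0.0, -0.3]
grip_width: 0.0849
gripper_force: 0.0
top sqbat [ 668.7 -146. ] [139.9 140.6] 77.0
top long [ 667.7 -145.6] [ 64.2 124.9] 77.5
top sq [ 669.  -146.7] [54.1 54.2] 76.6
top round [ 668.5 -146.4] [41.1 38.7] 40.5
top rbat [677.3 163.2] [118.6 117.4] 43.8
top vase [677.4 164.2] [29.9 28.5] 42.5
top cone [672.5   8.2] [64.6 33.8] 2.1
top mould [ 436.2 -151.1] [ 60.  110.2] 86.9
top jar [ 449.3 -296.9] [49.9 50.5] 3.1
scene sqbat [ 669.5 -146.1] [140.2 141.3] 76.9
scene long [ 668.5 -145.7] [ 64.2 124.6] 76.5
scene sq [ 669.7 -146.5] [54.3 55.8] 78.2
scene round [ 670.4 -147. ] [41.2 40.3] 37.9
scene rbat [682.1 161.6] [119.9 111.6] 62.4
scene vase [676.3 164.5] [26.9 30.7] 74.4
scene cone [673.7   8.3] [65. 34.] 1.9
scene mould [ 436.5 -151. ] [ 60.2 113.7] 86.3
scene jar [ 449.7 -298.4] [48.9 51. ] 86.5
```

View pics/scene9.png

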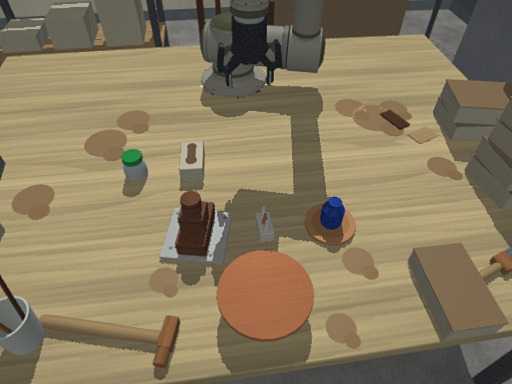

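The final view shows the stack on the square bat (195,225), the vase on the round bat (332,215) and the cone pack between them (265,225). Everything is upright, within about 1 mm of target, and the mould and jar have not moved. I'll hand the job in.

```bash
python3 -c "from rig import *;print(close_job())"
```

```text
the job is handed in; nothing more can be done
None
```

The kiln load is made up and handed in after about 33 s of robot time: the three boxes are stacked on the square bat, the vase is on the round bat and the cone pack is midway between them, each within about 1–2 mm of its target by the final camera check, with the mould and jar unmoved.

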